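# Pull the cabinet sash down with the hooked pole

### The arm

A 7-joint arm with a two-finger parallel gripper is mounted at the origin on a cart in front of the work surface, level with it; the furniture and walls round the work are solid. World frame = base frame: x ahead of the robot, y to its left, z up, the work surface at z = 0. Lengths are in m, angles in rad, forces in N, time in s.
With the tool pointing down it reaches from about 0.4 to 0.85 m from the base axis. Payload 10.4 kg.
Tool frame: the origin (TCP) lies between the finger pads; the fingertips stand 19 mm ahead of it and the grasp point (between the pads) is the TCP; x points along the fingers, y is the direction in which the jaws open and shut, and the axes are right-handed (so a half turn about x gives the same grasp; the last joint's range is limited). The gripper opens to 87 mm and grips with 3 to 60 N. Pads are 19 mm wide; open, the fingers measure 117 mm over their backs; the gripper's body (75 mm by 190 mm) begins 51 mm behind the grasp point.
Start: joints at [1.245, 0.332, -0.065, 1.46, 0.022, 1.35, -0.088], TCP at [0.186, -0.597, 0.242] pointing down, gripper open.
Joint ranges: [-2.6, 2.6], [-0.5, 2.12], [-1.47, 1.34], [0.16, 2.42], [-1.27, 4.41], [0.06, 2.06], [-2.6, 2.6]. Speed limits (rad/s): [2.22, 2.22, 2.79, 2.79, 3.14, 3.14, 3.14].

### API

Orientations are given as a unit quaternion [x, y, z, w].
In Python, from bench import r gives the robot as it stands.
- The arm moves only by the tool drive_tool, never from a script. Its argument "motion" is a list of rows, each a list of 4 numbers: the shift along the tool's x, y, z in cm, then the turn about the tool's x in units of 5 degrees (1.0 is 5 degrees). In form: [[tx, ty, tz, twist], ...]. A call has 1 to 20 rows; each row is the pose to reach, as a shift and turn from the pose commanded when the call began, along the tool's axes at that moment; what a row does not reach only later rows make up. A row lasts 1/12 s, in which the tool goes at most 41.7 mm and 7.16 degrees, less where a joint would pass 70% of its speed; a pose out of reach is approached as far as the arm can. A call with a gripper value outside its range is refused whole. "grip" is the closure in counts, from 0 (fully open) to 255 (shut), set as the call begins (left out, the last holds). The fingers move at their own pace and stop on an object; "force" is the grip in N (left out, the last holds). Time passes only in rows, so rows that repeat a pose let the fingers close. It gives the time, the measured TCP pose, the force and the opening at its end, in the units of the state.
- r.read_state(): the state, without advancing time (a new reading comes with each control period).
- r.camera(name): name is "scene" or "top"; returns the picture (384x512x3 uint8, red, green, blue); there is no depth.
- r.calibration(name): a dict with "fx", "fy", "cx", "cy" (pixels), "xyz" and "orientation" of the camera in the world. Camera axes: x right, y up, looking along -z (the intrinsics and any distortion apply to the point x, -y, -z); pixel columns grow to the right and rows downward; lengths in m; the calibration is good to about 2 mm. A picture is of the moment at which its call begins. calibration takes no time and is no camera call.
- r.close_job(): hands the job in, once; it reports no verdict.
The state is a dict: "time": time; "joint_positions": joint angles; "joint_vel": joint speeds; "joint_torque": joint torques, N m; "ee_pos": TCP position; "eef_rot": TCP orientation; "ft_force": force on the tool from outside, world axes, zero at the start; "torque": the same for the moment, N m; "width": finger opening in m.
Only numpy, scipy, OpenCV 4.12 (cv2) and the standard library are available. Lean on these libraries where they do the work, as an engineer would, in place of code of your own. Each camera call takes 0.05 s, during which the arm holds its last target.

### The job

The clear sash of the small cabinet at the back of the bench has been left up. Pick up the pole with the hooked end, put its hook through the ring on the sash and pull the sash fully down, keeping the gripper itself off the cabinet. Then unhook the pole and lay it down on the bench, without dropping it; leave the straight rod where it lies.

Things in the scene. Friction and masses are not known exactly. Their poses are not given: they have to be found in the camera images.
- hook_pole: Hooked pole, 0.12 kg, lying on the bench. Flat-sided wooden handle 110 long, 28 wide (grip it across this), 30 high mm, then an 8 mm steel rod, its axis 15 mm above the underside, ending 155 mm ahead of the origin in a level prong, 8 mm thick, turned square to +y. Origin: centre of the handle's underside; x along the pole to the hook, y the way the prong points, z up.
- plain_rod: Straight rod with the same handle (110x28x30 mm) and the same 8 mm steel rod but no hook. Not needed; to be left where it lies. Origin: centre of the handle's underside; x towards the rod's end. Either pole may be on the left.
- hook_tip (a point): Centre of the 10 mm ball that ends the prong of the hooked pole: at x 155, y 34, z 15 mm in the pole's frame.
- ring_centre (a point): Centre of the upright steel ring on the sash's top rail, open to left and right: the hook enters sideways, moving along +y. Inner diameter 38 mm, wire 6 mm. The centre is 40 mm in front of the rail, 280 mm above the bench with the sash fully up, 160 mm fully down. Axes as the cabinet's: x into the cabinet, y to its left, z up.
- sash (a joint): Height of the sash: 0 is fully up, 0.12 m fully down (a firm stop), positive downward. It stays where it is left; about 2.5 N pulls it down, about 5.5 N lifts it.
- cabinet: Grey bench cabinet, fixed, 180 deep, 240 wide, 310 mm high, holding two round test blocks, the clear sash in guides on its front (guides and sash stand up to 20 mm out from the front, the ring to 80 mm). Origin: middle of the lower edge of its front, on the bench; x from its front to its back, y to its left.

How it is judged:
On the way, in this order (a step that is already met when the one before it is completed fails the run):
1. the hook is through the ring while the sash is still up (value of joint sash below 0.06 m and y of hook_tip in the frame of ring_centre between 0.002 and 0.034 m and x of hook_tip in the frame of ring_centre between -0.019 and 0.019 m and z of hook_tip in the frame of ring_centre between -0.019 and 0.019 m), for 0.1 s.
2. the sash is fully down, pulled with the hook still in the ring (value of joint sash above 0.108 m and y of hook_tip in the frame of ring_centre between 0 and 0.034 m and x of hook_tip in the frame of ring_centre between -0.019 and 0.019 m and z of hook_tip in the frame of ring_centre between -0.019 and 0.019 m), for 0.1 s.
At the end, for the whole second after the job is handed in: The sash is within 12 mm of fully down, and the hooked pole lies at rest on the bench (its handle within 30 mm of the surface) (value of joint sash above 0.108 m and height (world z) of hook_pole between -0.02 and 0.03 m and linear speed of hook_pole below 0.03 m/s); the robot touches nothing.
It fails at once if the gripper touches the cabinet or its sash (contact force between any of the fingers, the arm and cabinet above 1.5 N).
It fails at once if the hooked pole is let go while its handle is more than 70 mm above the bench (height (world z) of hook_pole above 0.07 m and contact force between the fingers and hook_pole below 0.1 N).
It fails at once if the straight rod is moved more than 40 mm (distance of plain_rod from where it was at the start of the episode above 0.04 m).
It also fails if it takes over 56 s, if anything falls off the work surface, if the arm or the gripper's body presses on something with over 40 N, if the wrist force passes 120 N, or if a joint passes its speed limit or range.

## Working session

There is one attempt and no reset: what is moved stays moved. The work goes in short steps, Python scripts to look and compute and a tool call to move; the robot and the scene stay as the last step left them, time stands still between calls to the robot, and variables do not carry over. Pictures are saved under pics/ and viewed, and the job is handed in when it is done.

Besides the shell and the picture viewer there is one more tool, called after ">>>" as name([rows], argument=value, ...), one row to a line, values as JSON. drive_tool: Moves the arm, as the interface text tells. Its arguments: {"type":"object","properties":{"motion":{"type":"array","items":{"type":"array","items":{"type":"number"}}},"grip":{"type":"number"},"force":{"type":"number"}},"required":["motion"]}

```bash
ls; mkdir -p pics; python3 - <<'E'
from bench import r
import cv2
s=r.read_state()
print(s)
for n in ("scene","top"):
    print(n,r.calibration(n))
    cv2.imwrite(f"pics/{n}0.png",cv2.cvtColor(r.camera(n),cv2.COLOR_RGB2BGR))
E
```

```text
pics
{'time': 0.0, 'joint_positions': array([ 1.24537008,  0.33289716, -0.06466352,  1.46096629,  0.02162231,
        1.34988081, -0.08852318]), 'joint_vel': array([ 3.05331644e-05,  2.21810134e-04,  5.63409403e-05, -1.18246148e-03,
       -8.22083567e-04,  1.56611770e-03,  5.23914972e-04]), 'joint_torque': array([-1.67704606e-03, -6.23262119e+01,  2.33436510e-02, -3.89899492e+01,
       -6.16274960e-02,  3.95147467e-02,  1.19635720e-04]), 'ee_pos': array([ 0.18624569, -0.59622254,  0.24072611]), 'eef_rot': array([-0.6989055 , -0.1071479 ,  0.69913089, -0.10614344]), 'ft_force': array([0.28474128, 1.16318989, 0.65091324]), 'torque': array([-0.0362743 ,  0.02155184,  0.02689247]), 'width': 0.08677057934243908}
scene {'fx': 499.050708777831, 'fy': 499.050708777831, 'cx': 258.28044985278297, 'cy': 186.89516730108636, 'xyz': array([-0.24775128,  0.58701003,  0.64383723]), 'orientation': array([-0.25964837,  0.44975064,  0.72885709, -0.44617757])}
top {'fx': 494.8319874597416, 'fy': 494.8319874597416, 'cx': 256.4695922998497, 'cy': 192.53602648565206, 'xyz': array([0.41176882, 0.15593101, 1.23507528]), 'orientation': array([ 0.05716546, -0.06230303, -0.6950331 ,  0.7139884 ])}
```

View pics/scene0.png

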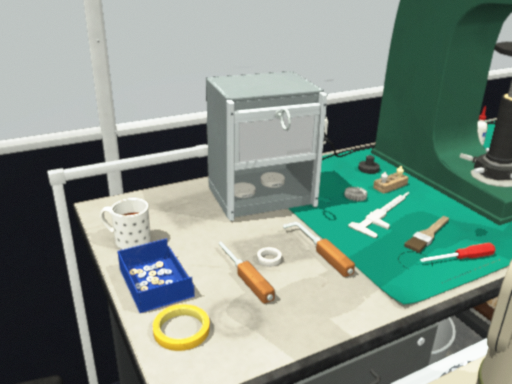

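View pics/top0.png

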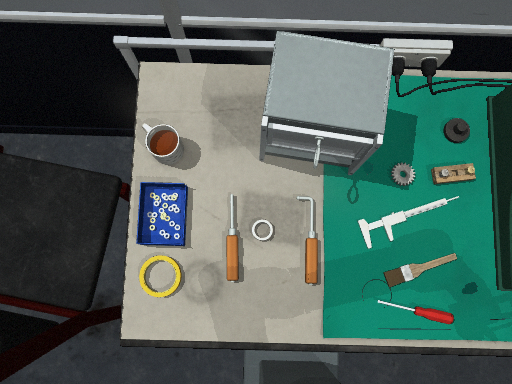

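The hooked pole is the right-hand one in both views (top: handle about (311,260), prong tip about (299,198)). The plain rod is at (232,258), and the ring is at about (318,150) in top and (285,119) in scene. Next I'll measure these.

```bash
cat > h.py <<'E'
import numpy as np, cv2
from scipy.spatial.transform import Rotation as R
def cal(r,n):
    c=r.calibration(n); return c
def ray(c,u,v):
    d=np.array([(u-c['cx'])/c['fx'],-(v-c['cy'])/c['fy'],-1.0])
    return np.array(c['xyz']),R.from_quat(c['orientation']).apply(d)
def onz(c,u,v,z):
    o,d=ray(c,u,v); return o+d*(z-o[2])/d[2]
def tri(c1,p1,c2,p2):
    o1,d1=ray(c1,*p1);o2,d2=ray(c2,*p2)
    A=np.array([d1,-d2]).T
    t=np.linalg.lstsq(A,o2-o1,rcond=None)[0]
    a=o1+t[0]*d1;b=o2+t[1]*d2
    return (a+b)/2,np.linalg.norm(a-b)
def proj(c,p):
    q=R.from_quat(c['orientation']).inv().apply(np.array(p)-c['xyz'])
    return c['cx']+c['fx']*q[0]/-q[2], c['cy']-c['fy']*q[1]/-q[2]
E
python3 - <<'E'
from bench import r
from h import *
T=cv2.imread('pics/top0.png');S=cv2.imread('pics/scene0.png')
def crop(I,x0,y0,x1,y1,k,n): cv2.imwrite(n,cv2.resize(I[y0:y1,x0:x1],None,fx=k,fy=k,interpolation=cv2.INTER_CUBIC))
crop(T,255,90,395,180,5,'pics/c1.png'); crop(T,220,185,330,290,5,'pics/c2.png'); crop(S,200,70,335,220,4,'pics/c3.png')
crop(S,210,215,360,305,5,'pics/c4.png')
ct,cs=cal(r,'top'),cal(r,'scene')
for I,c,n in((T,ct,'top'),(S,cs,'scene')):
    hsv=cv2.cvtColor(I,cv2.COLOR_BGR2HSV)
    m=cv2.inRange(hsv,(5,120,80),(16,255,255))
    k,l,st,ce=cv2.connectedComponentsWithStats(m)
    for i in range(1,k):
        if st[i,4]>150:
            cn=cv2.findContours((l==i).astype('uint8'),0,2)[0][0]
            print(n,st[i],ce[i],cv2.minAreaRect(cn))
            if n=='top':
                for p in cv2.boxPoints(cv2.minAreaRect(cn)): print(onz(ct,*p,.03).round(4))
E
```

```text
top [152 130  26  25 430] [165.62325581 141.64186047] ((165.8170166015625, 141.22422790527344), (23.979801177978516, 23.477230072021484), 68.96248626708984)
[0.759  0.4201 0.03  ]
[0.7826 0.3663 0.03  ]
[0.7251 0.3416 0.03  ]
[0.7019 0.3951 0.03  ]
top [227 235  11  46 496] [231.9858871  257.40725806] ((232.0, 257.5), (45.0, 10.0), 90.0)
[0.5109 0.2188 0.03  ]
[0.5116 0.1945 0.03  ]
[0.4037 0.191  0.03  ]
[0.4031 0.2149 0.03  ]
top [305 238  13  46 537] [311.12662942 259.83798883] ((311.0, 260.5), (45.0, 12.0), 90.0)
[0.5087 0.0288 0.03  ]
[ 5.095e-01 -4.000e-04  3.000e-02]
[ 0.4017 -0.001   0.03  ]
[0.4009 0.0278 0.03  ]
scene [317 240  37  36 611] [334.3502455  256.84124386] ((334.4034423828125, 256.85858154296875), (44.4293327331543, 15.695596694946289), 41.633541107177734)
scene [238 261  36  42 677] [255.04283604 281.10339734] ((254.8568878173828, 281.22296142578125), (46.81897735595703, 16.96277618408203), 46.7357063293457)
```

View pics/c1.png

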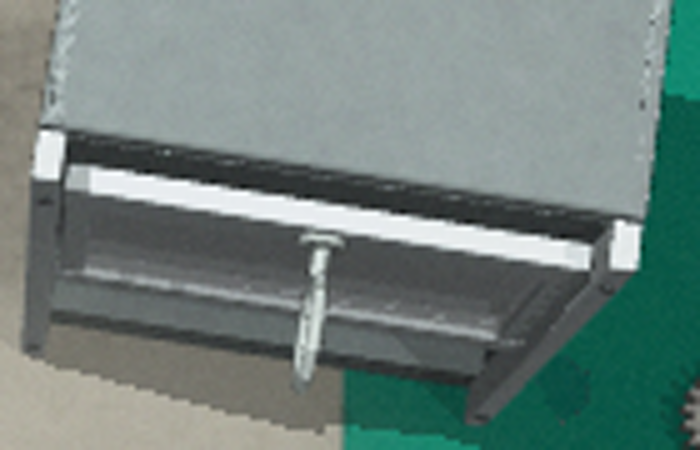

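View pics/c2.png

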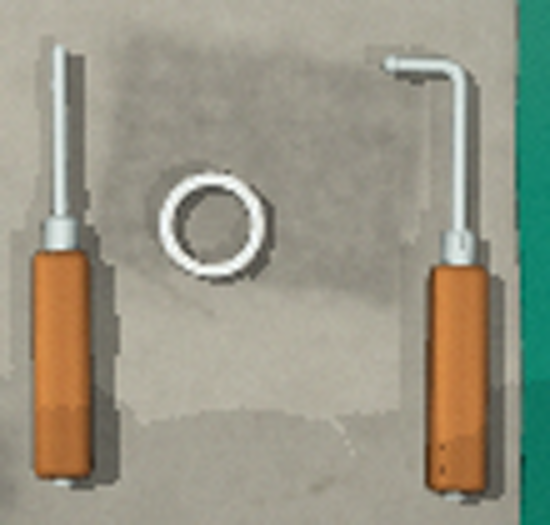

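View pics/c3.png

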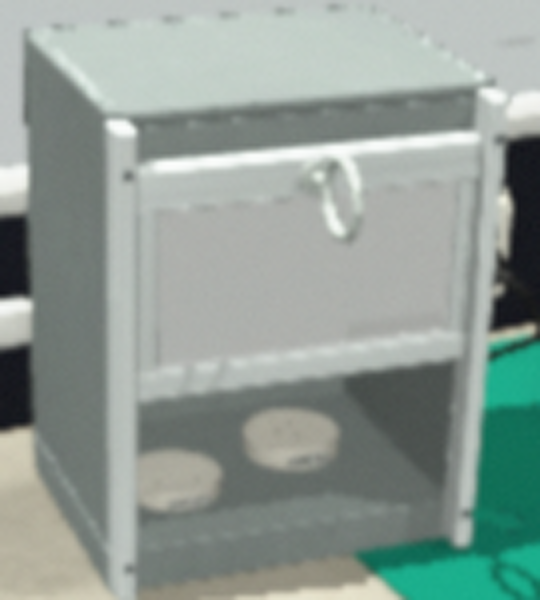

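View pics/c4.png

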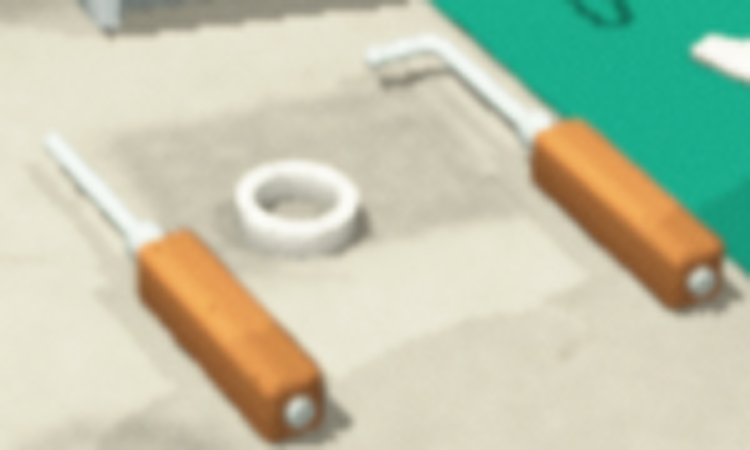

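```bash
python3 - <<'E'
from bench import r
from h import *
ct,cs=cal(r,'top'),cal(r,'scene')
f=lambda x0,y0,k,X,Y:(x0+(X+.5)/k-.5,y0+(Y+.5)/k-.5)
C1=lambda X,Y:f(255,90,5,X,Y);C2=lambda X,Y:f(220,185,5,X,Y);C3=lambda X,Y:f(200,70,4,X,Y);C4=lambda X,Y:f(210,215,5,X,Y)
rc=C3(341,198)
print('ring scene z.28',onz(cs,*rc,.28))
for n,a,b in(('rail L front top',C1(90,192),C3(140,175)),('rail R',C1(590,268),C3(478,145)),('ringtop',C1(317,290),C3(338,158)),('guideL',C1(46,178),C3(120,135)),('guideR',C1(625,265),C3(492,100)),
 ('tip',C2(388,63),C4(372,56)),('corner',C2(460,68),C4(435,42)),('ringc',C1(309,335),C3(341,198))):
    print(n,*tri(ct,a,cs,b))
gl,gr=onz(ct,*C1(34,178),.31),onz(ct,*C1(612,268),.31);print('guide front tops z.31',gl,gr,np.degrees(np.arctan2(*(gr-gl)[:2])))
gl,gr=onz(ct,*C1(25,352),.0),onz(ct,*C1(475,420),.0);print('guide bottoms z0',gl,gr,np.degrees(np.arctan2(*(gr-gl)[:2])))
rl,rr=onz(ct,*C1(90,192),.30),onz(ct,*C1(590,268),.30);print('rail',rl,rr,np.degrees(np.arctan2(*(rr-rl)[:2])))
print('ring front',onz(ct,*C1(300,388),.28),onz(ct,*C1(320,240),.28))
print('tip z15',onz(ct,*C2(388,63),.015),'corner',onz(ct,*C2(461,66),.015),'rod base',onz(ct,*C2(460,230),.015))
print('handle ends',onz(ct,*C2(458,266),.03),onz(ct,*C2(456,490),.03))
print('handle sides', [onz(ct,*C2(x,380),.03)[:2] for x in (429,486)])
print('tip scene z15',onz(cs,*C4(372,56),.015),'corner',onz(cs,*C4(435,42),.015))
print(R.from_quat(r.read_state()['eef_rot']).as_matrix().round(3))
E
```

```text
ring scene z.28 [0.62350895 0.05257496 0.28      ]
rail L front top [0.71063538 0.12588988 0.27517372] 0.008744023421598078
rail R [ 0.68365424 -0.0785734   0.27394332] 0.002354923514834087
ringtop [0.6667647  0.03075948 0.28622345] 0.002483280574079797
guideL [0.7064927  0.14232412 0.30192343] 0.004469608089474183
guideR [ 0.67821184 -0.08400852  0.30212926] 0.005619601471656523
tip [0.61106565 0.04781055 0.01615404] 2.080559978445984e-05
corner [0.61012063 0.01226061 0.01493674] 0.0014477531045310654
ringc [0.65420327 0.03297585 0.26702048] 0.0013149741870397873
guide front tops z.31 [0.70271012 0.14515313 0.31      ] [ 0.67306705 -0.0792441   0.31      ] -172.47474905099716
guide bottoms z0 [0.70753649 0.14388962 0.        ] [ 0.67843825 -0.08674697  0.        ] -172.8092758392069
rail [0.70079201 0.12293603 0.3       ] [ 0.67564414 -0.07316782  0.3       ] -172.69241593989452
ring front [0.62896559 0.03751651 0.28      ] [0.68974123 0.02989897 0.28      ]
tip z15 [0.61124871 0.04769942 0.015     ] corner [0.61073865 0.01117057 0.015     ] rod base [0.52861823 0.0110685  0.015     ]
handle ends [0.50959575 0.01369548 0.03      ] [0.40221407 0.01385344 0.03      ]
handle sides [array([0.45418292, 0.02730866]), array([ 4.54911068e-01, -2.59654526e-04])]
tip scene z15 [0.61265045 0.04682785 0.015     ] corner [0.61042431 0.01292832 0.015     ]
[[-0.     0.298 -0.955]
 [ 0.001 -0.955 -0.298]
 [-1.    -0.001  0.   ]]
```

```bash
python3 - <<'E'
from bench import r
from h import *
T=cv2.imread('pics/top0.png');S=cv2.imread('pics/scene0.png')
def crop(I,x0,y0,x1,y1,k,n): cv2.imwrite(n,cv2.resize(I[y0:y1,x0:x1],None,fx=k,fy=k,interpolation=cv2.INTER_CUBIC))
crop(T,300,130,340,175,13,'pics/d1.png'); crop(S,268,98,304,138,14,'pics/d2.png'); 
ct,cs=cal(r,'top'),cal(r,'scene')
f=lambda x0,y0,k,X,Y:(x0+(X+.5)/k-.5,y0+(Y+.5)/k-.5)
C1=lambda X,Y:f(255,90,5,X,Y);C3=lambda X,Y:f(200,70,4,X,Y)
for n,a,b in(('roofFL',C1(43,127),C3(104,113)),('roofFR',C1(643,215),C3(495,78)),('roofBL',(275,31.5),(206.5,77)),('guideLbot',C1(25,352),C3(113,600)),('guideRbot',C1(475,420),C3(455,545))):
    print(n,*tri(ct,a,cs,b))
for p in ((.654,.033,.267),(.654,.033,.28),(.654,.035,.305)): print(p,proj(ct,p),proj(cs,p))
E
```

```text
roofFL [0.72464576 0.14386686 0.30933345] 0.003918303006024838
roofFR [ 0.69430715 -0.09216832  0.30998863] 0.001306481617175129
roofBL [0.89741797 0.12121241 0.31128872] 0.003281709032263232
guideLbot [0.70762316 0.14670189 0.00613686] 0.006288019736205745
guideRbot [ 0.67894967 -0.08428027  0.00329305] 0.004380605890805279
(0.654, 0.033, 0.267) (np.float64(316.1114508529241), np.float64(156.52226632145272)) (np.float64(285.20636445938175), np.float64(119.18416611931724))
(0.654, 0.033, 0.28) (np.float64(316.9512627608858), np.float64(154.95157909648438)) (np.float64(285.48623312206473), np.float64(113.61098750774836))
(0.654, 0.035, 0.305) (np.float64(317.59760104694794), np.float64(151.78430697267555)) (np.float64(285.24758142381796), np.float64(102.83672939369025))
```

View pics/d1.png

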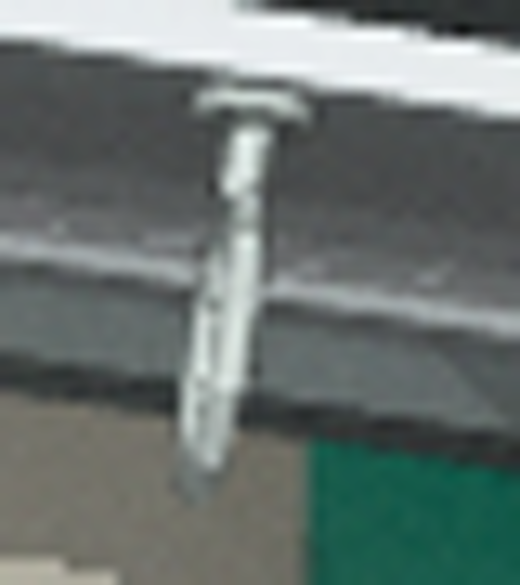

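View pics/d2.png

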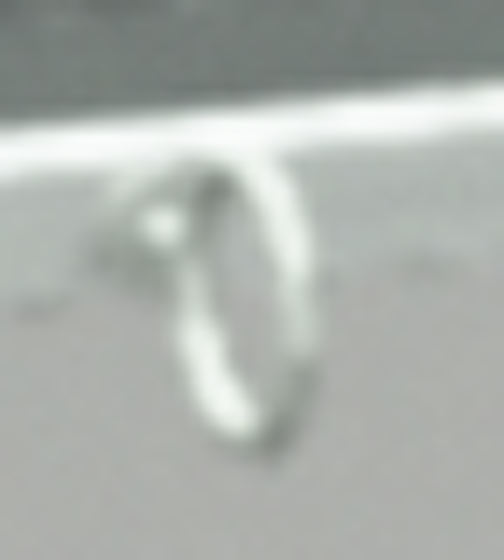

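```bash
cat >> h.py <<'E'
def delta(r,target,tooly_deg=None,cmd=None):
    s=r.read_state(); M=R.from_quat(s['eef_rot']).as_matrix()
    d=M.T@(np.array(target)-s['ee_pos'])*100
    a=np.degrees(np.arctan2(M[1,1],M[0,1]))
    tw=None if tooly_deg is None else -(tooly_deg-a)/5
    return d.round(2),tw,a,M.round(4)
E
python3 - <<'E'
from bench import r
from h import *
ct=cal(r,'top')
for p in ((498,290),(487,95),(498,285)):
  for z in (0,.1,.3): print(p,z,onz(ct,*p,z).round(3))
for t in ((.34,-.25,.24),(.496,.0135,.15),(.496,.0135,.015)): print(delta(r,t,-90))
E
```

```text
(498, 290) 0 [ 0.396 -0.451  0.   ]
(498, 290) 0.1 [ 0.397 -0.402  0.1  ]
(498, 290) 0.3 [ 0.4   -0.303  0.3  ]
(487, 95) 0 [ 0.9  -0.45  0.  ]
(487, 95) 0.1 [ 0.86  -0.401  0.1  ]
(487, 95) 0.3 [ 0.781 -0.303  0.3  ]
(498, 285) 0 [ 0.408 -0.452  0.   ]
(498, 285) 0.1 [ 0.408 -0.402  0.1  ]
(498, 285) 0.3 [ 0.409 -0.304  0.3  ]
(array([  0.12, -28.47, -25.  ]), np.float64(3.469761685197588), np.float64(-72.65119157401206), array([[-4.000e-04,  2.982e-01, -9.545e-01],
       [ 1.200e-03, -9.545e-01, -2.982e-01],
       [-1.000e+00, -1.200e-03,  0.000e+00]]))
(array([  9.15, -48.96, -47.75]), np.float64(3.469761685197588), np.float64(-72.65119157401206), array([[-4.000e-04,  2.982e-01, -9.545e-01],
       [ 1.200e-03, -9.545e-01, -2.982e-01],
       [-1.000e+00, -1.200e-03,  0.000e+00]]))
(array([ 22.65, -48.94, -47.75]), np.float64(3.469761685197588), np.float64(-72.65119157401206), array([[-4.000e-04,  2.982e-01, -9.545e-01],
       [ 1.200e-03, -9.545e-01, -2.982e-01],
       [-1.000e+00, -1.200e-03,  0.000e+00]]))
```

>>> drive_tool([
  [0,-1,-1,0],
  [0,-4,-3.5,0],
  [0,-7,-6.2,0],
  [0,-10,-9,0],
  [0,-13,-11.6,0.5],
  [0,-16,-14.2,1],
  [0,-19,-16.8,1.5],
  [0,-22,-19.4,2],
  [0,-25,-22,2.5],
  [0,-28,-25,3],
  [0,-31,-28,3.47],
  [0,-34,-31,3.47],
  [0,-37,-34,3.47],
  [0,-40,-37.5,3.47],
  [0,-43,-41,3.47],
  [0,-46,-44.5,3.47],
  [0,-48,-47,3.47],
  [0,-49,-47.7,3.47],
  [0,-49,-47.7,3.47],
  [0,-49,-47.7,3.47],
], grip=0, force=60)

```text
time: 1.77
ee_pos: [0.4955, 0.0144, 0.2411]
eef_rot: [-0.707, -0.001, 0.707, -0.001]
ft_force: [-0.6, -1.0, 0.8]
width: 0.0869
```

```bash
python3 - <<'E'
from bench import r
from h import *
print(r.read_state()['ee_pos'],r.read_state()['joint_positions'].round(2))
for t in ((.496,.0135,.015),): print(delta(r,t,-90))
cv2.imwrite("pics/s1.png",cv2.cvtColor(r.camera('scene'),cv2.COLOR_RGB2BGR))
E
```

```text
[0.49546389 0.01439729 0.2410567 ] [ 0.59  0.1  -0.75  1.76  0.07  1.31 -1.74]
(array([22.61,  0.1 , -0.08]), np.float64(0.028929238936279945), np.float64(-89.8553538053186), array([[-1.0e-03,  2.5e-03, -1.0e+00],
       [ 6.0e-04, -1.0e+00, -2.5e-03],
       [-1.0e+00, -6.0e-04,  1.0e-03]]))
```

View pics/s1.png

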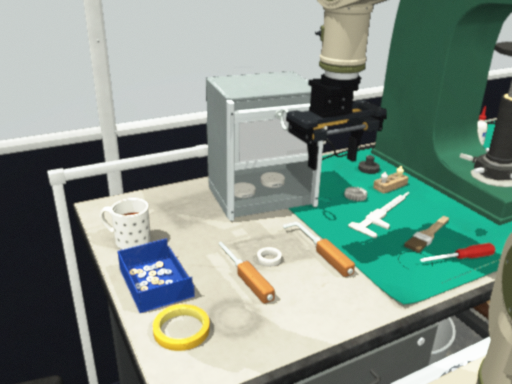

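The gripper is above the handle and clear of everything. The fingertips stand 19 mm ahead of the TCP, so I'll stop at a TCP height of about 23 mm.

>>> drive_tool([
  [2,0.05,0,0],
  [5,0.1,0,0],
  [8,0.1,0,0],
  [11,0.1,0,0],
  [14,0.1,0,0],
  [17,0.1,0,0],
  [19.5,0.1,0,0],
  [21,0.1,0,0],
  [21.8,0.1,0,0],
  [21.8,0.1,0,0],
  [21.8,0.1,0,0],
])

```text
time: 2.73
ee_pos: [0.4955, 0.011, 0.0238]
eef_rot: [-0.707, 0.001, 0.707, 0.0]
ft_force: [0.2, -0.2, 0.0]
width: 0.0869
```

>>> drive_tool([
  [0,0,0,0],
  [0,0,0,0],
  [0,0,0,0],
  [0,0,0,0],
  [0,0,0,0],
  [0,0,0,0],
  [0,0,0,0],
  [0,0,0,0],
  [0,0,0,0],
  [0,0,0,0],
], grip=255, force=60)

```text
time: 3.57
ee_pos: [0.4956, 0.0124, 0.0235]
eef_rot: [-0.707, 0.0, 0.707, -0.0]
ft_force: [1.1, 0.5, -0.8]
width: 0.0284
```

```bash
python3 - <<'E'
from bench import r
from h import *
s=r.read_state();print(s['time'],s['ee_pos'],s['width'])
cv2.imwrite("pics/s2.png",cv2.cvtColor(r.camera('scene'),cv2.COLOR_RGB2BGR))
E
```

```text
3.5667 [0.49556493 0.0123602  0.02351948] 0.02843767235802954
```

View pics/s2.png

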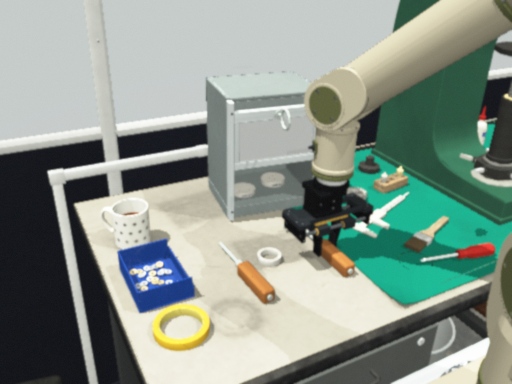

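>>> drive_tool([
  [-1,0,0,0],
  [-3,0,0.5,0],
  [-5.5,0.3,1.2,0],
  [-8,0.8,2,0],
  [-10.5,1.4,2.5,0.2],
  [-13,2,2.5,0.5],
  [-15.5,2.6,2,0.8],
  [-18,3.2,1.5,1.1],
  [-20.5,3.7,1,1.46],
  [-23,3.7,0.5,1.46],
  [-24.6,3.7,0,1.46],
  [-25.2,3.7,-0.4,1.46],
  [-25.2,3.7,-0.4,1.46],
  [-25.2,3.7,-0.4,1.46],
  [-25.2,3.7,-0.4,1.46],
])

```text
time: 4.87
ee_pos: [0.4987, -0.0245, 0.2742]
eef_rot: [-0.705, 0.045, 0.706, 0.045]
ft_force: [-0.8, -0.0, -2.2]
width: 0.0275
```

```bash
python3 - <<'E'
from bench import r
from h import *
s=r.read_state();print(s['time'],s['ee_pos'],s['width'],s['ft_force']);print(delta(r,s['ee_pos'],-97.3))
S=r.camera('scene')[:,:,::-1];T=r.camera('top')[:,:,::-1]
cv2.imwrite("pics/s3.png",cv2.resize(S[60:260,190:410],None,fx=3.5,fy=3.5,interpolation=cv2.INTER_CUBIC)[:600,:800]);
cv2.imwrite("pics/t3.png",cv2.resize(T[90:290,230:400],None,fx=3,fy=3,interpolation=cv2.INTER_CUBIC)[:600,:800])
y=np.radians(-7.3);px=np.array([np.cos(y),np.sin(y),0]);py=np.array([-px[1],px[0],0])
tip=s['ee_pos']+.1155*px+.034*py+[0,0,-.0085]
for n in('scene','top'): print(n,tip,proj(cal(r,n),tip))
E
```

```text
4.8667 [ 0.49872558 -0.02450933  0.27420791] 0.02752080484746275 [-0.77936201 -0.04618394 -2.24223283]
(array([0., 0., 0.]), np.float64(0.0037924922857826004), np.float64(-97.28103753857108), array([[-2.100e-03, -1.267e-01, -9.919e-01],
       [ 3.000e-04, -9.919e-01,  1.267e-01],
       [-1.000e+00,  0.000e+00,  2.200e-03]]))
scene [ 0.61760958 -0.00546089  0.26570791] (np.float64(308.60498312630745), np.float64(122.4365165607374))
top [ 0.61760958 -0.00546089  0.26570791] (np.float64(335.10938991126767), np.float64(174.89120503953183))
```

View pics/s3.png

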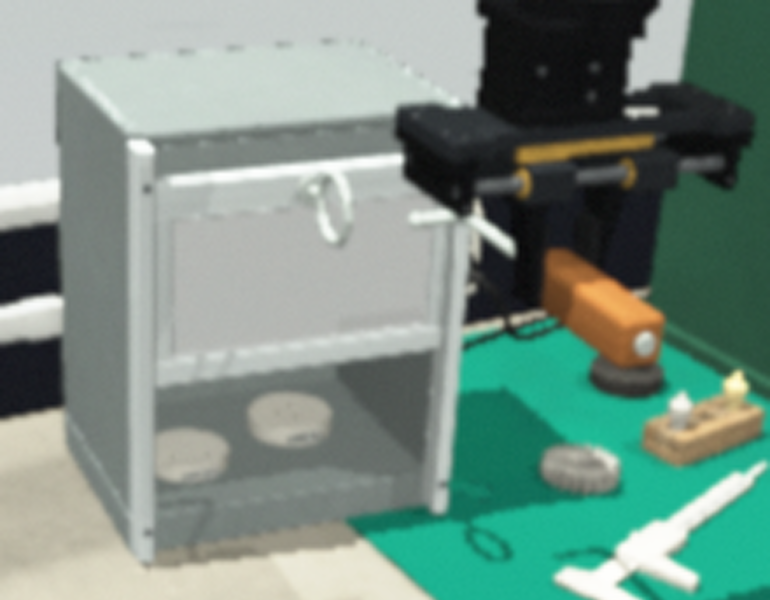

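View pics/t3.png

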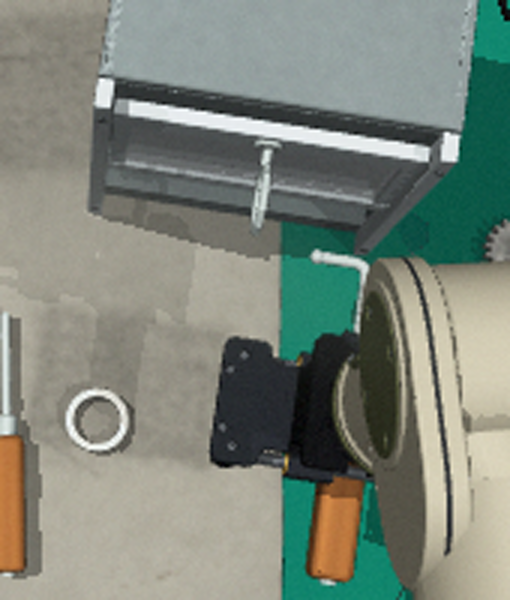

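Measured tip agrees with the predicted one to about 1 px in both views (scene (307.5,122), top (335,175)). I'll line it up beside the ring and look again before entering.

>>> drive_tool([
  [-0.1,0,-0.5,0],
  [-0.1,0,-1.5,0],
  [-0.1,0,-2.5,0],
  [-0.1,0,-3.1,0],
  [-0.1,-0.5,-3.1,0],
  [-0.1,-1.5,-3.1,0],
  [-0.1,-2.5,-3.1,0],
  [-0.1,-2.5,-3.1,0],
  [-0.1,-2.5,-3.1,0],
])

```text
time: 5.72
ee_pos: [0.5333, -0.0024, 0.2767]
eef_rot: [0.706, -0.044, -0.706, -0.044]
ft_force: [0.1, 0.3, -2.3]
width: 0.0277
```

```bash
python3 - <<'E'
from bench import r
from h import *
s=r.read_state();print(s['time'],s['ee_pos'],s['width'],s['ft_force'])
S=r.camera('scene')[:,:,::-1];T=r.camera('top')[:,:,::-1]
cv2.imwrite("pics/s4.png",cv2.resize(S[90:150,255:335],None,fx=9,fy=9,interpolation=cv2.INTER_CUBIC)[:600,:800]);
cv2.imwrite("pics/t4.png",cv2.resize(T[125:190,290:360],None,fx=9,fy=9,interpolation=cv2.INTER_CUBIC)[:600,:800])
y=np.radians(-7.3);px=np.array([np.cos(y),np.sin(y),0]);py=np.array([-px[1],px[0],0])
tip=s['ee_pos']+.1155*px+.034*py+[0,0,-.0085]
for n in('scene','top'): print(n,tip,proj(cal(r,n),tip))
E
```

```text
5.7167 [ 0.53327416 -0.00241934  0.27670036] 0.02771041697809971 [ 0.05655203  0.28262085 -2.29528527]
scene [0.65215816 0.01662911 0.26820036] (np.float64(291.95142679497974), np.float64(117.90787591446275))
top [0.65215816 0.01662911 0.26820036] (np.float64(324.32260951559044), np.float64(157.49650559755435))
```

View pics/s4.png

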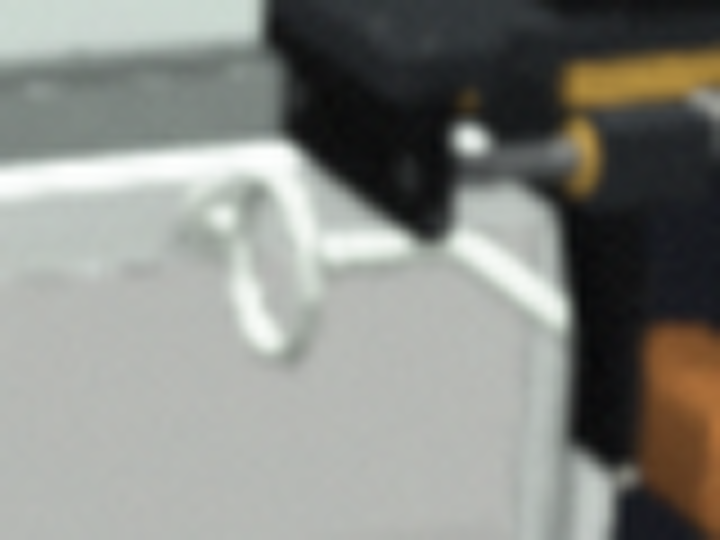

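View pics/t4.png

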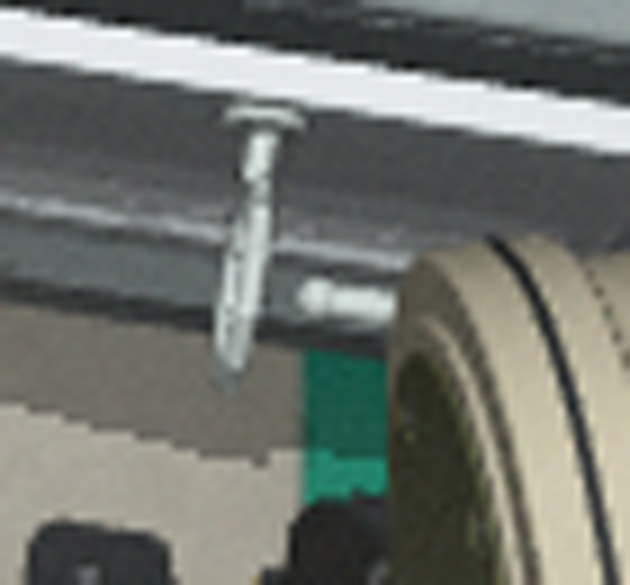

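Aligned: in both views the prong's line passes through the middle of the ring opening. Entering now.

>>> drive_tool([
  [0.1,-0.5,0,0],
  [0.1,-1.2,0,0],
  [0.1,-2,0,0],
  [0.1,-2.8,0,0],
  [0.1,-3.4,0,0],
  [0.1,-3.6,0,0],
  [0.1,-3.6,0,0],
  [0.1,-3.6,0,0],
  [0.1,-3.6,0,0],
])

```text
time: 6.57
ee_pos: [0.5381, 0.0315, 0.2755]
eef_rot: [-0.706, 0.045, 0.706, 0.045]
ft_force: [-0.1, -0.4, -1.0]
width: 0.0274
```

```bash
python3 - <<'E'
from bench import r
from h import *
s=r.read_state();print(s['time'],s['ee_pos'],s['width'],s['ft_force'])
S=r.camera('scene')[:,:,::-1];T=r.camera('top')[:,:,::-1]
cv2.imwrite("pics/s5.png",cv2.resize(S[90:150,255:335],None,fx=9,fy=9,interpolation=cv2.INTER_CUBIC)[:600,:800]);
cv2.imwrite("pics/t5.png",cv2.resize(T[125:190,290:360],None,fx=9,fy=9,interpolation=cv2.INTER_CUBIC)[:600,:800])
E
```

```text
6.5667 [0.53807297 0.03145721 0.27545988] 0.027435953665783674 [-0.06613148 -0.35412179 -1.00170113]
```

View pics/s5.png

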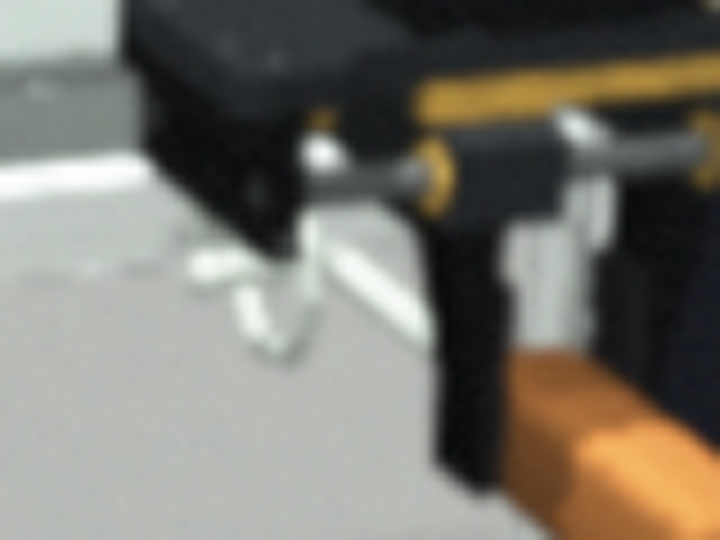

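View pics/t5.png

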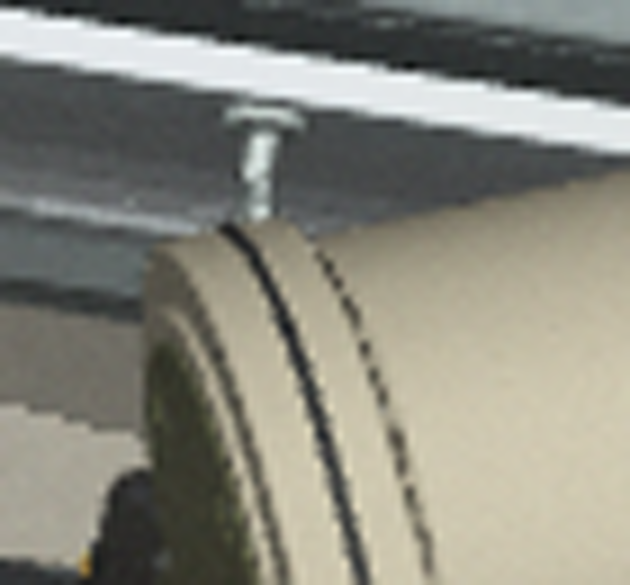

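The hook is through: in the scene view the ball shows left of the ring at crop (195,268), with the ring wire crossing the prong. Pulling down.

>>> drive_tool([
  [0.4,0,0,0],
  [0.8,0,0,0],
  [1.2,0,0,0],
  [1.6,0,0,0],
  [2,0,0,0],
  [2.5,0,0,0],
  [3,0,0,0],
  [3.5,0,0,0],
  [4,0,0,0],
  [4.5,0,0,0],
  [5,0,0,0],
  [5,0,0,0],
  [5,0,0,0],
])

```text
time: 7.75
ee_pos: [0.5379, 0.0319, 0.2251]
eef_rot: [-0.705, 0.045, 0.706, 0.045]
ft_force: [0.7, -0.2, -2.3]
width: 0.0274
```

```bash
python3 - <<'E'
from bench import r
from h import *
s=r.read_state();print(s['time'],s['ee_pos'],s['width'],s['ft_force'],s['torque'])
S=r.camera('scene')[:,:,::-1];T=r.camera('top')[:,:,::-1]
cv2.imwrite("pics/s6.png",cv2.resize(S[60:260,190:410],None,fx=3.5,fy=3.5,interpolation=cv2.INTER_CUBIC)[:600,:800]);
E
```

```text
7.75 [0.53789521 0.03193752 0.22512247] 0.027435642054379348 [ 0.67673627 -0.21750291 -2.31204953] [0.01410779 0.00382725 0.031875  ]
```

View pics/s6.png

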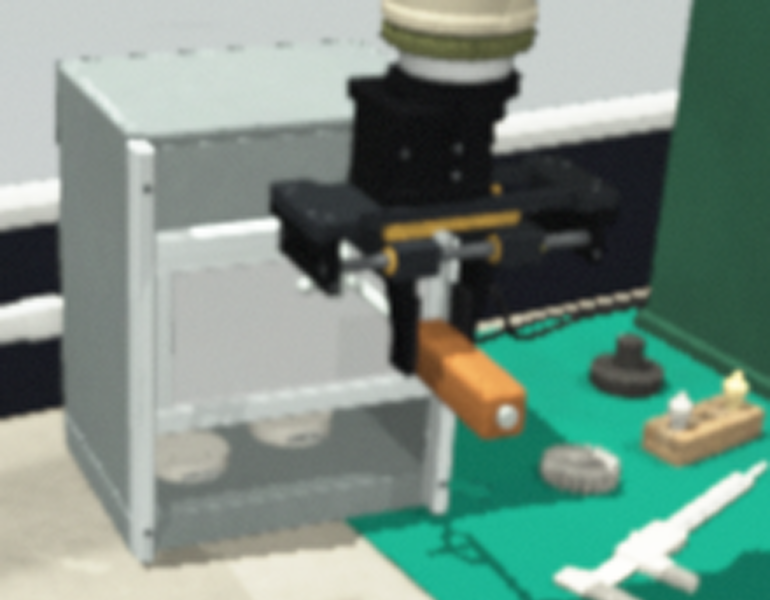

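The sash is coming down with the hook: its top rail moved from row 180 to 240 in the crop, about 40 mm. Continuing.

>>> drive_tool([
  [0.4,0,0,0],
  [0.9,0,0,0],
  [1.4,0,0,0],
  [1.9,0,0,0],
  [2.4,0,0,0],
  [2.9,0,0,0],
  [3.4,0,0,0],
  [3.9,0,0,0],
  [4.4,0,0,0],
  [4.9,0,0,0],
  [5.4,0,0,0],
  [5.8,0,0,0],
  [6.2,0,0,0],
  [6.5,0,0,0],
  [6.8,0,0,0],
  [6.8,0,0,0],
  [6.8,0,0,0],
])

```text
time: 9.27
ee_pos: [0.5378, 0.0319, 0.1573]
eef_rot: [-0.705, 0.045, 0.706, 0.045]
ft_force: [1.0, 0.3, -0.5]
width: 0.0275
```

```bash
python3 - <<'E'
from bench import r
from h import *
s=r.read_state();print(s['time'],s['ee_pos'],s['width'],s['ft_force'],s['torque'])
S=r.camera('scene')[:,:,::-1]
cv2.imwrite("pics/s7.png",cv2.resize(S[60:260,190:410],None,fx=3.5,fy=3.5,interpolation=cv2.INTER_CUBIC)[:600,:800]);
E
```

```text
9.2667 [0.53780947 0.03187301 0.15730425] 0.027523347852563874 [ 0.97762414  0.32591147 -0.48341131] [ 0.07249061 -0.33366885  0.01962581]
```

View pics/s7.png

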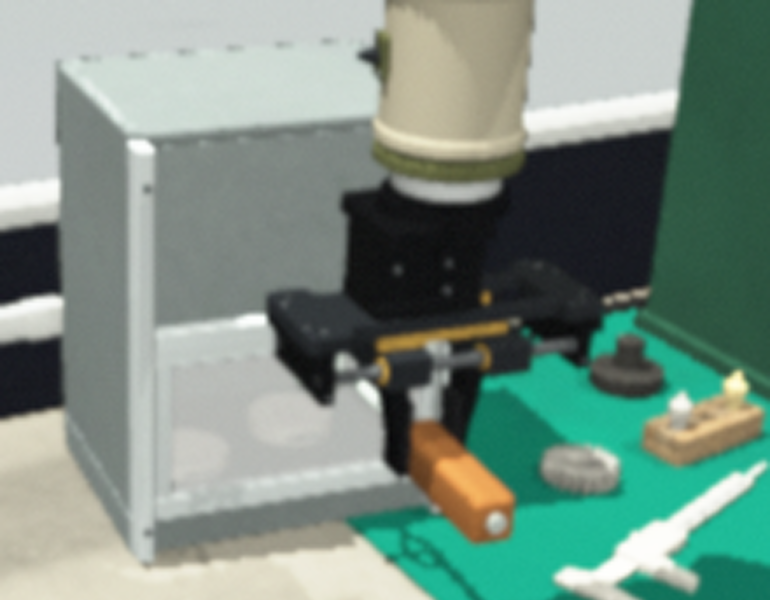

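>>> drive_tool([
  [0.2,0,0,0],
  [0.4,0,0,0],
  [0.6,0,0,0],
  [0.6,0,0,0],
  [0.6,0,0,0],
  [0.6,0,0,0],
])

```text
time: 9.82
ee_pos: [0.538, 0.0319, 0.1516]
eef_rot: [-0.706, 0.045, 0.706, 0.045]
ft_force: [-2.3, 0.4, 2.0]
width: 0.0275
```

```bash
python3 - <<'E'
from bench import r
from h import *
s=r.read_state();print(s['time'],s['ee_pos'],s['width'],s['ft_force'],s['torque'])
S=r.camera('scene')[:,:,::-1]
cv2.imwrite("pics/s8.png",cv2.resize(S[60:260,190:410],None,fx=3.5,fy=3.5,interpolation=cv2.INTER_CUBIC)[:600,:800]);
c=cal(r,'scene')
S0=cv2.imread('pics/scene0.png')
# left part of top rail, front face column profile
for n,I in(('0',S0),('8',S)):
    g=cv2.cvtColor(np.ascontiguousarray(I),cv2.COLOR_BGR2GRAY)
    print(n,g[100:215,245])
for z in np.arange(.14,.30,.02):print(z.round(3),[round(x,1) for x in proj(c,(.705,.115,z))])
E
```

```text
9.8167 [0.53798161 0.03189852 0.15160739] 0.027527046884876272 [-2.33915826  0.41567563  2.00147999] [-0.02379965  0.04063737  0.0271069 ]
0 [114 119 122 124 126 123 124 123 137 193 244 249 237 204 190 189 190 187
 185 186 189 193 187 178 175 174 175 174 175 174 175 176 176 176 177 175
 176 175 176 175 174 175 173 175 174 174 175 175 176 174 175 174 174 176
 176 175 175 176 176 178 184 190 198 191 184 179 175 170 156 133 118 114
 115 110 106 105 103 106 105 104 106 110 131 155 167 168 170 170 170 170
 168 166 169 174 168 147 144 138 120 120 125 126 125 126 127 133 126 122
 119 118 118 118 117 116 117]
8 [122 129 134 133 134 132 131 133 133 133 132 132 133 130 131 131 132 132
 133 134 132 132 132 131 131 131 129 131 130 132 132 133 133 134 134 133
 131 132 131 129 131 127 129 129 127 128 130 129 130 131 132 130 135 164
 202 224 218 207 201 201 200 198 197 198 199 190 184 185 187 186 186 189
 186 187 186 184 184 183 185 184 185 185 191 198 201 201 202 203 203 202
 202 202 202 203 200 195 195 192 186 188 190 193 196 192 186 182 186 180
 153 124 116 116 116 114 114]
0.14 [np.float64(241.6), np.float64(168.5)]
0.16 [np.float64(241.7), np.float64(160.8)]
0.18 [np.float64(241.8), np.float64(152.9)]
0.2 [np.float64(241.8), np.float64(144.9)]
0.22 [np.float64(241.9), np.float64(136.8)]
0.24 [np.float64(242.0), np.float64(128.6)]
0.26 [np.float64(242.0), np.float64(120.2)]
0.28 [np.float64(242.1), np.float64(111.7)]
```

View pics/s8.png

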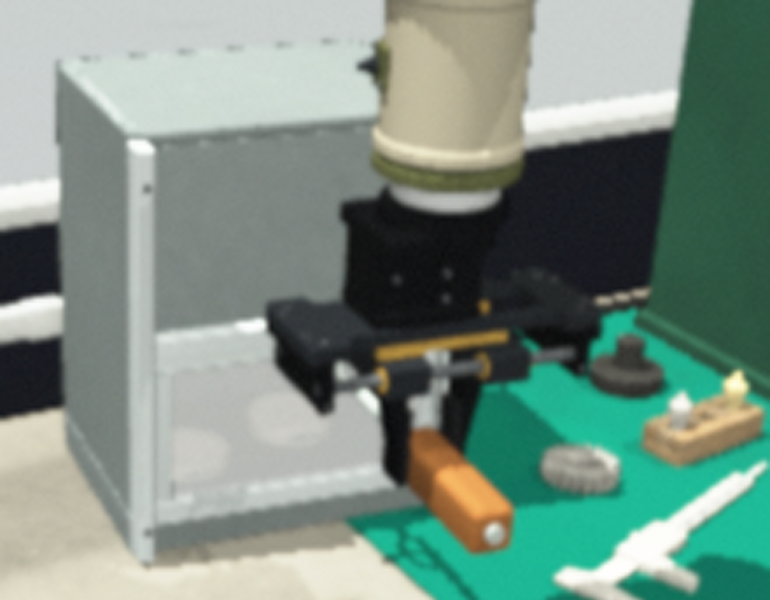

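The top rail edge went from row 109 to 153.5, so the sash has travelled about 107 mm on top of the roughly 13 mm it was already down. I'll press a little more to confirm it's at the stop.

>>> drive_tool([
  [0.15,0,0,0],
  [0.3,0,0,0],
  [0.3,0,0,0],
  [0.3,0,0,0],
])

```text
time: 10.2
ee_pos: [0.5381, 0.0319, 0.1485]
eef_rot: [-0.706, 0.045, 0.706, 0.045]
ft_force: [-2.8, -0.9, 3.9]
width: 0.0278
```

```bash
python3 - <<'E'
from bench import r
from h import *
s=r.read_state();print(s['time'],s['ee_pos'],s['width'],s['ft_force'],s['torque'])
S=r.camera('scene')[:,:,::-1]
g=cv2.cvtColor(np.ascontiguousarray(S),cv2.COLOR_BGR2GRAY); print(g[148:162,245])
cv2.imwrite("pics/s9.png",cv2.resize(S[60:260,190:410],None,fx=3.5,fy=3.5,interpolation=cv2.INTER_CUBIC)[:600,:800]);
E
```

```text
10.2 [0.53805681 0.03189401 0.14848365] 0.027796447269911307 [-2.76486216 -0.93290484  3.85045337] [-0.01002866  0.00844936  0.04997804]
[131 130 131 129 136 162 203 224 218 205 200 199 200 198]
```

The rail row hasn't changed (153.5) and the upward force went from 2 to 3.9 N, so the sash is at the stop. Now I'll raise to the ring's centre and withdraw sideways.

>>> drive_tool([
  [-0.4,0,0,0],
  [-0.9,0,0,0],
  [-1.4,0,0,0],
  [-1.6,0,0,0],
  [-1.6,0,0,0],
  [-1.6,0,0,0],
])

```text
time: 10.75
ee_pos: [0.5381, 0.0319, 0.1646]
eef_rot: [0.706, -0.045, -0.706, -0.045]
ft_force: [1.0, -1.0, -1.5]
width: 0.0276
```

```bash
python3 - <<'E'
from bench import r
from h import *
s=r.read_state();print(s['time'],s['ee_pos'],s['width'],s['ft_force'],s['torque'])
S=r.camera('scene')[:,:,::-1]
g=cv2.cvtColor(np.ascontiguousarray(S),cv2.COLOR_BGR2GRAY); print(g[148:162,245])
cv2.imwrite("pics/s10.png",cv2.resize(S[120:200,250:360],None,fx=7,fy=7,interpolation=cv2.INTER_CUBIC)[:600,:800]);
T=r.camera('top')[:,:,::-1]
cv2.imwrite("pics/t10.png",cv2.resize(T[90:290,230:400],None,fx=3,fy=3,interpolation=cv2.INTER_CUBIC)[:600,:800])
E
```

```text
10.75 [0.53808522 0.03189463 0.16459314] 0.027574254430287087 [ 1.04498593 -1.00476311 -1.49698576] [ 0.01386414 -0.03038795 -0.01267488]
[132 131 131 131 134 162 202 224 219 205 200 199 198 198]
```

View pics/s10.png

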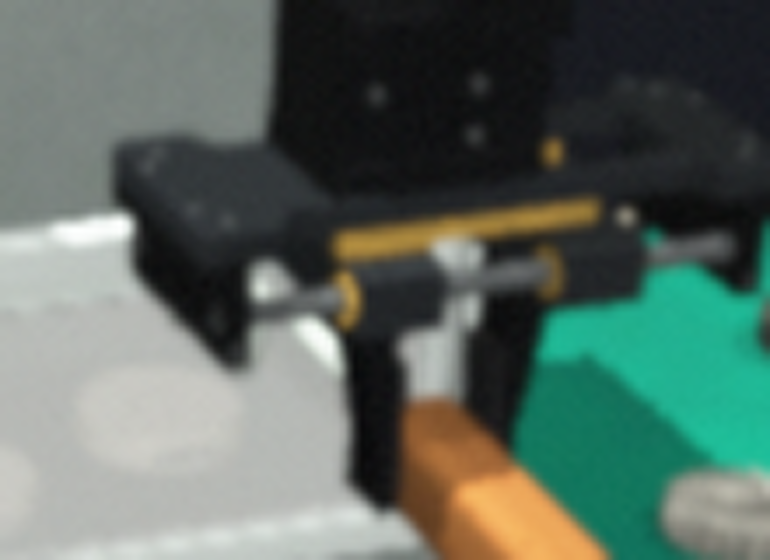

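View pics/t10.png

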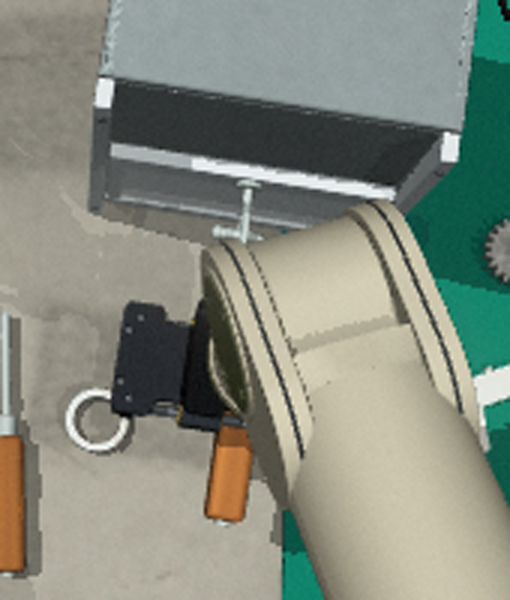

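>>> drive_tool([
  [0,0.4,0,0],
  [0,1,0,0],
  [0,1.8,0,0],
  [0,2.6,0,0],
  [0,3.4,0,0],
  [0,4.2,0,0],
  [0,4.8,0,0],
  [0,4.8,0,0],
  [0,4.8,0,0],
])

```text
time: 11.6
ee_pos: [0.532, -0.0161, 0.1646]
eef_rot: [0.706, -0.045, -0.706, -0.045]
ft_force: [0.8, -0.1, -2.6]
width: 0.0275
```

```bash
python3 - <<'E'
from bench import r
from h import *
s=r.read_state();print(s['time'],s['ee_pos'],s['width'],s['ft_force'],s['torque'])
S=r.camera('scene')[:,:,::-1]
cv2.imwrite("pics/s11.png",cv2.resize(S[90:230,230:400],None,fx=4,fy=4,interpolation=cv2.INTER_CUBIC)[:600,:800]);
T=r.camera('top')[:,:,::-1]
cv2.imwrite("pics/t11.png",cv2.resize(T[90:290,230:400],None,fx=3,fy=3,interpolation=cv2.INTER_CUBIC)[:600,:800])
E
```

```text
11.6 [ 0.53195263 -0.01607158  0.16455897] 0.027502138924253575 [ 0.76637116 -0.06627064 -2.61129515] [ 0.06827875 -0.03779442  0.03887635]
```

View pics/s11.png

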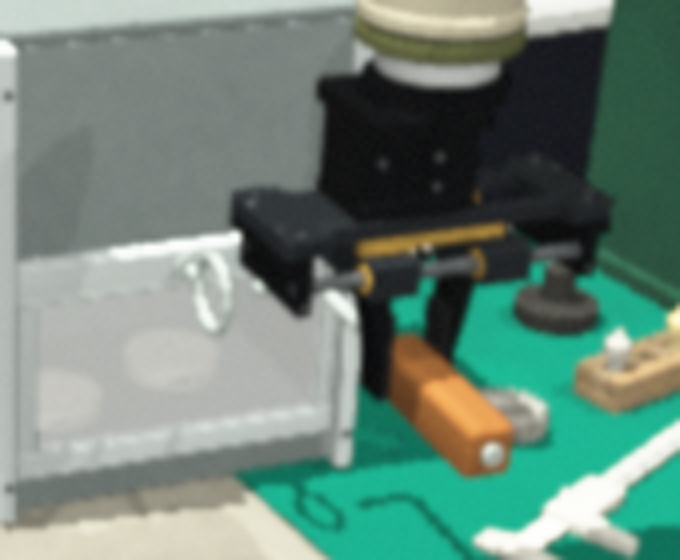

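View pics/t11.png

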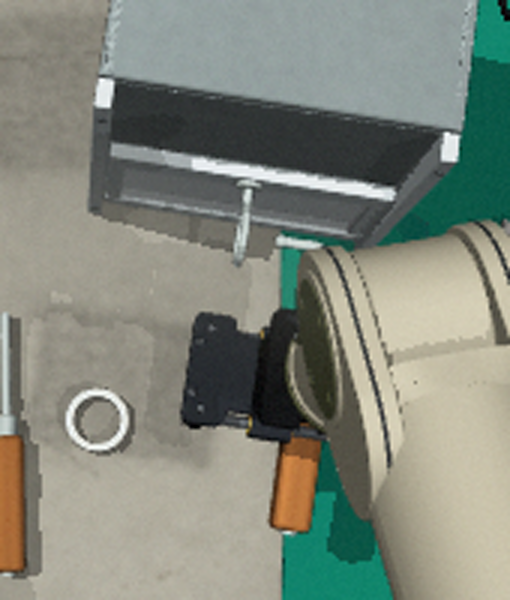

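The hook is out of the ring and the sash stayed down. Now I'll back off, return to the original spot and lower the pole.

>>> drive_tool([
  [0,0,0.8,0],
  [0,0,2,0],
  [0,0,3.2,0],
  [0,0,4.4,0],
  [0.5,-0.5,4.4,-0.3],
  [1.5,-1.2,4.4,-0.7],
  [3,-2,4.4,-1.1],
  [5,-2.5,4.4,-1.46],
  [7,-2.5,4.4,-1.46],
  [9,-2.5,4.4,-1.46],
  [10.5,-2.5,4.4,-1.46],
  [11.8,-2.5,4.4,-1.46],
  [12.5,-2.5,4.4,-1.46],
  [12.9,-2.5,4.4,-1.46],
  [12.9,-2.5,4.4,-1.46],
  [12.9,-2.5,4.4,-1.46],
])

```text
time: 13.03
ee_pos: [0.492, 0.0149, 0.036]
eef_rot: [0.707, 0.0, -0.707, 0.0]
ft_force: [-0.8, -0.2, -1.7]
width: 0.0273
```

```bash
python3 - <<'E'
from bench import r
from h import *
s=r.read_state();print(s['time'],s['ee_pos'],s['width'],s['ft_force'],s['torque'])
S=r.camera('scene')[:,:,::-1]
cv2.imwrite("pics/s12.png",cv2.resize(S[170:290,250:380],None,fx=5,fy=5,interpolation=cv2.INTER_CUBIC)[:600,:800]);
cv2.imwrite("pics/t12.png",np.ascontiguousarray(r.camera('top')[:,:,::-1]))
E
```

```text
13.0333 [0.49195184 0.01492511 0.03596464] 0.027283025078612543 [-0.84003992 -0.21825581 -1.71715097] [-0.08464143  0.00406536 -0.00478449]
```

View pics/s12.png

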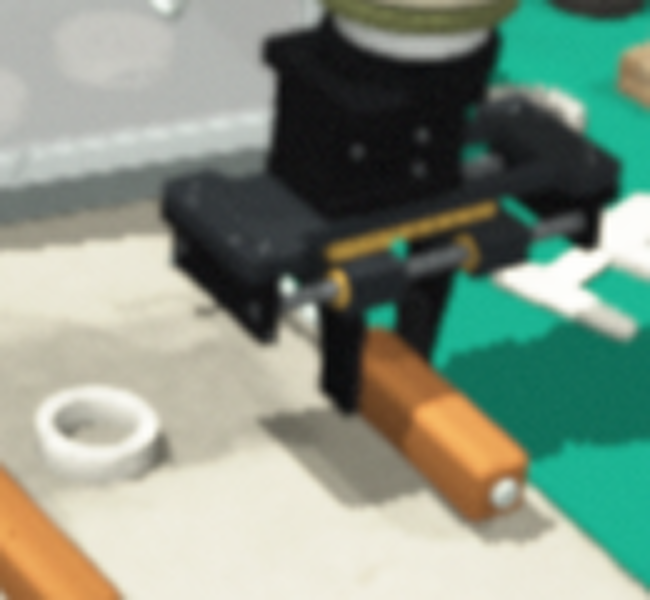

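>>> drive_tool([
  [0.3,0,0,0],
  [0.6,0,0,0],
  [0.9,0,0,0],
  [0.9,0,0,0],
])

```text
time: 13.47
ee_pos: [0.4914, 0.0146, 0.0261]
eef_rot: [-0.707, 0.0, 0.707, 0.0]
ft_force: [-0.9, -0.0, -1.1]
width: 0.0274
```

>>> drive_tool([
  [0,0,0,0],
  [0.1,0,0,0],
  [0.2,0,0,0],
  [0.3,0,0,0],
  [0.3,0,0,0],
  [0.3,0,0,0],
], force=10)

```text
time: 13.97
ee_pos: [0.4917, 0.0147, 0.0236]
eef_rot: [0.707, -0.0, -0.707, 0.0]
ft_force: [1.3, 0.2, 0.2]
width: 0.0279
```

>>> drive_tool([
  [0,0,0,0],
  [0,0,0,0],
  [0,0,0,0],
  [0,0,0,0],
  [0,0,0,0],
  [0,0,0,0],
], grip=100)

```text
time: 14.47
ee_pos: [0.4915, 0.0147, 0.0235]
eef_rot: [0.707, -0.0, -0.707, 0.0]
ft_force: [0.0, -0.0, -0.9]
width: 0.0517
```

```bash
python3 - <<'E'
from bench import r
from h import *
s=r.read_state();print(s['time'],s['ee_pos'],s['width'],s['ft_force'])
S=r.camera('scene')[:,:,::-1]
cv2.imwrite("pics/s13.png",cv2.resize(S[170:290,250:380],None,fx=5,fy=5,interpolation=cv2.INTER_CUBIC)[:600,:800]);
E
```

```text
14.4667 [0.49150071 0.01465476 0.02354277] 0.051734527321895964 [ 0.01771499 -0.01589993 -0.87158559]
```

View pics/s13.png

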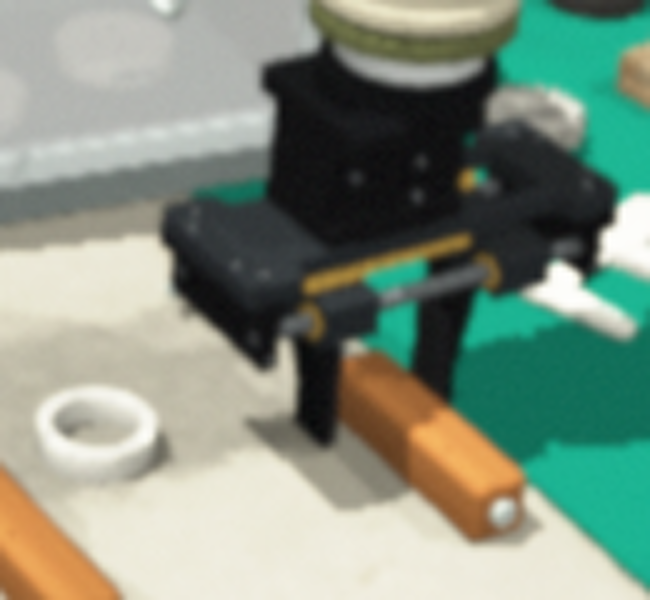

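The pole is flat on the bench with the jaws 52 mm open around it. Retreating straight up.

>>> drive_tool([
  [-0.3,0,0,0],
  [-1.5,0,0,0],
  [-3.5,0,0,0],
  [-6,0,0,0],
  [-8.5,0,0,0],
  [-11,0,0,0],
  [-13.5,0,0,0],
  [-16,0,0,0],
  [-18,0,0,0],
  [-19,0,0,0],
  [-19,0,0,0],
  [-19,0,0,0],
  [-19,0,0,0],
  [-19,0,0,0],
])

```text
time: 15.68
ee_pos: [0.4908, 0.0147, 0.2122]
eef_rot: [-0.706, -0.0, 0.708, 0.0]
ft_force: [-1.0, 0.4, -0.2]
width: 0.0528
```

```bash
python3 - <<'E'
from bench import r
from h import *
s=r.read_state();print(s['time'],s['ee_pos'],s['width'],s['ft_force'])
S=np.ascontiguousarray(r.camera('scene')[:,:,::-1]);T=np.ascontiguousarray(r.camera('top')[:,:,::-1])
cv2.imwrite("pics/s14.png",S);cv2.imwrite("pics/t14.png",T)
g=cv2.cvtColor(S,cv2.COLOR_BGR2GRAY); print(g[148:162,245])
m=cv2.inRange(cv2.cvtColor(S,cv2.COLOR_BGR2HSV),(5,120,80),(16,255,255))
k,l,st,ce=cv2.connectedComponentsWithStats(m)
for i in range(1,k):
    if st[i,4]>150: print(ce[i],onz(cal(r,'scene'),*ce[i],.02))
print(proj(cal(r,'scene'),(.654,.034,.16)))
E
```

```text
15.6833 [0.49079489 0.01466465 0.21223649] 0.05282280439027933 [-0.95544189  0.40180482 -0.16639754]
[130 130 130 128 132 160 199 222 216 202 199 197 195 195]
[334.73722628 258.4580292 ] [0.44457521 0.02008476 0.02      ]
[255.38879457 281.61120543] [0.44973049 0.20888915 0.02      ]
(np.float64(282.64141287472125), np.float64(162.94775761265927))
```

View pics/s14.png

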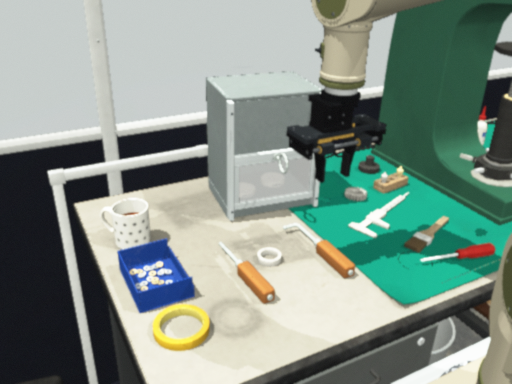

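View pics/t14.png

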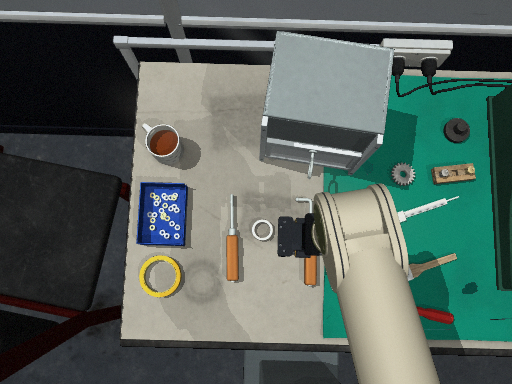

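The sash is down: the ring shows at scene (282.6,162.4), against a predicted (282.6,162.9) for fully down. The hooked pole lies flat at (335,258), the plain rod hasn't moved (255,281), and the gripper is clear. Handing in.

```bash
python3 -c "
from bench import r
print(r.close_job())"
```

```text
the job is handed in; nothing more can be done
None
```

The job is done and handed in at about 15.7 s of the 56 s allowed. I hooked the sash ring, pulled the sash to its stop, unhooked, and laid the pole flat close to where it started.

- **Sash:** It looks fully down. The ring sits at scene pixel (282.6, 162.4), against a predicted (282.6, 162.9) for fully down. Pressing 3 mm further didn't move the rail, and the upward force rose from 2 to 3.9 N. After unhooking, the rail stayed at the same row.
- **Pole and gripper:** I opened the fingers with the handle already on the bench, then raised the gripper well clear. The last pictures show the pole flat and the gripper touching nothing. No force reading suggested the gripper had touched the cabinet.
- **Straight rod:** It did not move, to within a pixel.

Two readings did not match what I expected:

- **Ring height at the start:** The ring measured about 267 mm above the bench rather than 280, so the sash seems to have started about 13 mm down. I used the measured height.
- **Pole tilt:** The pole tilted an estimated 2–3° in the grip against the stop. It settled flat when I eased the grip on the bench.

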